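Berth the wax tin and roll its label to the front

TASK

Slide the green wax tin along the counter into the empty bay of the wooden rack until it is fully home, and roll it round by its edge with a fingertip until its label faces straight out of the bay, like the brown tin beside it. The tin is thin and dents easily, so work it gently by feel; keep it standing on the counter, and leave the brown tin and the carvings where they are.

Things in the scene. Friction and masses are not known exactly. Their poses are not given: they have to be found in the camera images.
- tin_center (a point): Green round wax tin, loose, standing on the counter: 106 mm across, its steel slip lid 109 mm across (too wide to grasp: push and roll it). The lid's flat top stands 70 to 84 mm above the counter; how far the lid is pressed on is not measured: find its top by feel. It is jammed on and turns with the tin. This point: on the axis, 35 mm above the underside; z up, -x to the label's middle
- tin_label (a point): Middle of the green tin's cream label (red in the middle): on its side, 53 mm from the axis, 28 mm above the underside; axes as the tin's. A red seal strip, seen from above, runs over the lid from its centre to the label's middle
- tin_foot (a point): Centre of the green tin's underside. The tin weighs 0.36 to 0.56 kg, slides easily on the waxy counter and rack (friction about 0.15, varying); fingertips grip it better, so a fingertip pressed on it with some 5 to 10 N turns it; when pressed hardly at all it slips. It dents under more than 18 N of fingertip force
- rack: Fixed wooden plank 30 mm thick, two round bays cut into its front. Origin: on the counter at the empty bay's centre; z up, -x straight out of the bay's open front. Bay radius 55 mm (2 to 3 mm play round the tin), half-round back, walls to 16 mm in front of the centre, flared at the mouth. Plank: 82 mm behind the origin, 78 mm to +y, 218 mm to -y. The brown tin's bay lies 140 mm to -y
- bay_seat (a point): Where the green tin's axis stands when it is home against the back of the empty bay (on the counter, 2 mm behind the bay's centre; axes as the rack's)
- dark_tin_center (a point): The brown wax tin, same shape, 70 mm tall, standing in the other bay with its label to the front. Leave alone. Point on its axis 35 mm up; axes as the green tin's
- rhino_center (a point): Pink soapstone rhino, about 140 x 60 x 76 mm, 40 mm above its feet. Leave alone
- trinket_center (a point): Grey soapstone trinket box, open, 84 mm across, 42 mm tall; point at half height. Leave alone
- lid_center (a point): The trinket box's lid lying beside it, 80 mm across, 24 mm tall with its knob; point 6 mm up. Leave alone
Mind the look-alikes: they are no part of the job. What is shaped like the part that bears tin_center but turquoise is not meant.

How it is judged (in metres and radians):
At the end, for the whole second after the job is handed in: The green tin stands upright on the counter, its axis within 6 mm of the seat at the back of the empty bay, its label facing straight out of the bay within 0.15 rad (about 8 degrees), at rest and released (horizontal distance between tin_center and bay_seat below 0.006 m and angle between the x axis of tin_center and the x axis of rack, either way round below 0.15 rad and x of tin_label in the frame of rack below -0.03 m and angle between tin_center's own z axis and vertical below 0.05 rad and height (world z) of tin_center below 0.04 m and linear speed of tin below 0.01 m/s and contact force between the fingers and tin below 0.1 N); the robot touches nothing.
It fails at once if the fingers press the green tin with more than 18 N (it dents) (contact force between the fingers and tin above 18 N).
It fails at once if the green tin is tipped by more than 0.2 rad or lifted by more than 15 mm (angle between tin_center's own z axis and vertical above 0.2 rad or height (world z) of tin_center above 0.05 m).
It fails at once if the brown tin is pushed by more than 10 mm or turned by more than about 0.3 rad (distance of dark_tin_center from where it was at the start of the episode above 0.01 m or angle between the x axis of dark_tin_center and the x axis of rack, either way round above 0.3 rad).
It fails at once if the rhino, the trinket box or its lid is moved by more than 15 mm (distance of any of rhino_center, trinket_center, lid_center from where it was at the start of the episode above 0.015 m).
It also fails if it takes over 67 s, if anything falls off the work surface, if the arm or the gripper's body presses on something with over 40 N, if the wrist force passes 120 N, or if a joint passes its speed limit or range.

ROBOT

A 6-joint arm with a two-finger parallel gripper is mounted at the origin on the work surface. World frame = base frame: x ahead of the robot, y to its left, z up, the work surface at z = 0. Lengths are in mm, angles in rad, forces in N, time in s.
With the tool pointing down it reaches from about 300 to 850 mm from the base axis. Payload 4.2 kg.
Tool frame: the origin (TCP) lies at the very end of the fingers, on their centre line; the grasp point (between the pads) lies 19 mm behind it; z points along the fingers, y is the direction in which the jaws open and shut (so a half turn about z gives the same grasp; the last joint's range is limited). The gripper opens to 91 mm and grips with 3 to 60 N. Pads are 32 mm wide; open, the fingers measure 118 mm over their backs; the gripper's body (76 mm by 178 mm) begins 60 mm behind the grasp point.
Start: joints at [-1.132, 0.32, 1.565, -0, 1.257, -0.02], TCP at [254.657, -515.551, 213.976] pointing down, gripper open.
Joint ranges: [-3.11, 3.11], [-0.84, 2.01], [0.21, 2.61], [-1.34, 4.49], [0.05, 2.63], [-2.56, 2.56]. Speed limits (rad/s): [2.57, 2.57, 3.14, 3.14, 3.14, 3.14].

INTERFACE

Orientations are given as a rotation vector (axis times angle).
In Python, from plant import robot, kinematics, status, optics, workorder gives the robot as it stands. The module is installed in compiled form; this text tells all that it offers. Calls block until the motion is done:
- robot.goto(position, orientation): joint-space move of the TCP to a pose.
- robot.servo_line(position, vel=150, ori=None): straight line of the TCP; ori=None keeps the orientation; vel is the mean speed in mm/s.
- robot.set_joints(angles): joint-space move.
- robot.let_go() and robot.grab(): open the fingers fully, or close them until they stop; the grip force is fixed at half the most.
- robot.dwell(seconds).
- kinematics.solve_ik(position, orientation): joint angles nearest the present ones, or None.
- status.observe(): the state.
- optics.get_image(name): name is "scene" or "top" or "wrist"; returns a dict with "image" (480x640x3 uint8, blue, green, red), "fovy" (degrees; the focal length in pixels is half the picture's height over the tangent of half this angle, whatever the lens; pixels are square), "cx", "cy" (the principal point, pixels), "extrinsics" (4x4, takes a point from world to camera coordinates). Camera axes: x right, y down, z forward; pixel columns grow to the right and rows downward; lengths in mm; the calibration is good to about 2 mm. A picture is of the moment at which its call begins. There is no depth.
A pose or a line that the arm cannot do raises robot.Unreachable and nothing moves.
- workorder.close_job(): hands the job in, once; it reports no verdict.
The state is a dict: "t": time; "qpos": joint angles; "qd": joint speeds; "joint_torque": joint torques, N m; "tool_pos": TCP position; "tcp_rot": TCP orientation; "ft_force": force on the tool from outside, world axes, zero at the start; "moment": the same for the moment, N m; "gripper_width": finger opening in mm.
Only numpy, scipy, OpenCV 4.12 (cv2) and the standard library are available. Lean on these libraries where they do the work, as an engineer would, in place of code of your own. Each camera call takes 0.05 s, during which the arm holds its last target. There are 200 camera calls.

## Working session

There is one attempt and no reset: what is moved stays moved. The work goes in short steps, each a Python script; the robot and the scene stay as the last script left them, time stands still between calls to the robot, and variables do not carry over. Pictures are saved under pics/ and viewed, about 8 in all and at most 12, crops included, and the job is handed in when it is done.

```bash
mkdir -p pics
cat > h.py <<'E'
import numpy as np, cv2
from plant import robot, kinematics, status, optics, workorder
def snap(name,fn):
    d=optics.get_image(name); cv2.imwrite('pics/'+fn,d['image']); np.save('pics/'+fn+'.npy',{k:d[k] for k in('fovy','cx','cy','extrinsics')},allow_pickle=True); return d
def pix2w(fn,u,v,z):
    d=np.load('pics/'+fn+'.npy',allow_pickle=True).item(); f=240/np.tan(np.radians(d['fovy'])/2)
    E=np.array(d['extrinsics']);R=E[:3,:3];c=-R.T@E[:3,3]
    r=R.T@np.array([(u-d['cx'])/f,(v-d['cy'])/f,1]); return c+r*(z-c[2])/r[2]
def w2pix(fn,p):
    d=np.load('pics/'+fn+'.npy',allow_pickle=True).item(); f=240/np.tan(np.radians(d['fovy'])/2)
    E=np.array(d['extrinsics']);q=E[:3,:3]@np.array(p)+E[:3,3]; return f*q[:2]/q[2]+[d['cx'],d['cy']]
E
python3 - <<'E'
from h import *
for n in('top','scene'):
    d=snap(n,n+'0.png'); print(n,d['fovy'],d['cx'],d['cy'],np.round(d['extrinsics'],3).tolist())
s=status.observe(); print(s)
E
```

```text
top 47.22876461935767 310.2319270800214 244.35689853534967 [[-0.007, -1.0, 0.016, 43.984], [-0.997, 0.005, -0.083, 517.144], [0.083, -0.017, -0.996, 1270.811], [0.0, 0.0, 0.0, 1.0]]
scene 43.43135554416744 314.9702542085456 244.65396559953717 [[0.512, 0.859, 0.014, -300.68], [0.508, -0.289, -0.812, -177.647], [-0.693, 0.423, -0.584, 1549.166], [0.0, 0.0, 0.0, 1.0]]
{'t': 0.1, 'qpos': array([-1.13197874e+00,  3.20268249e-01,  1.56558799e+00, -2.97315886e-06,
        1.25740169e+00, -1.99755997e-02]), 'qd': array([-1.07699648e-03, -1.56818416e-03, -3.65562773e-03,  1.48177020e-04,
       -4.23199859e-05,  1.24715872e-03]), 'joint_torque': array([-9.46790806e-06, -4.13333094e+01, -2.32509863e+01,  7.29010091e-02,
        4.21108666e-02, -6.92245476e-05]), 'tool_pos': array([ 254.4620791 , -515.10874981,  213.1692063 ]), 'tcp_rot': array([-3.05770878e+00, -7.13997780e-01,  5.47869522e-04]), 'ft_force': array([-0.63963853,  0.61259915, -0.64653527]), 'moment': array([ 0.01120719,  0.02227797, -0.01921885]), 'gripper_width': 91.4544260460286}
```

View pics/top0.png

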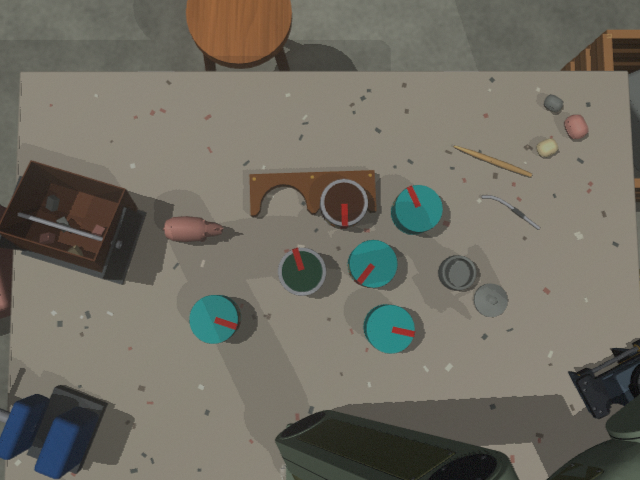

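View pics/scene0.png

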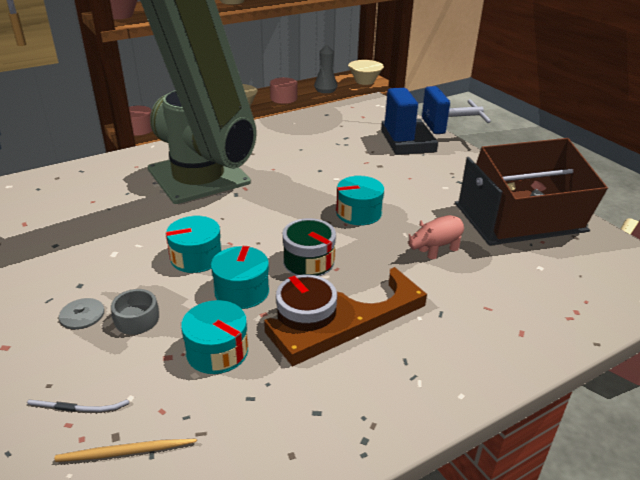

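The top view shows the green tin at about (302,271) with its strip pointing towards the rack. The empty bay is at about (285,205) and the brown tin is at (345,203). The tin has to turn about 180°. I'll enlarge this area to measure it.

```bash
python3 -c "
import cv2
i=cv2.imread('pics/top0.png')[155:305,240:400]; cv2.imwrite('pics/c0.png',cv2.resize(i,None,fx=4,fy=4,interpolation=cv2.INTER_CUBIC))"
```

```text
(no output)
```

View pics/c0.png

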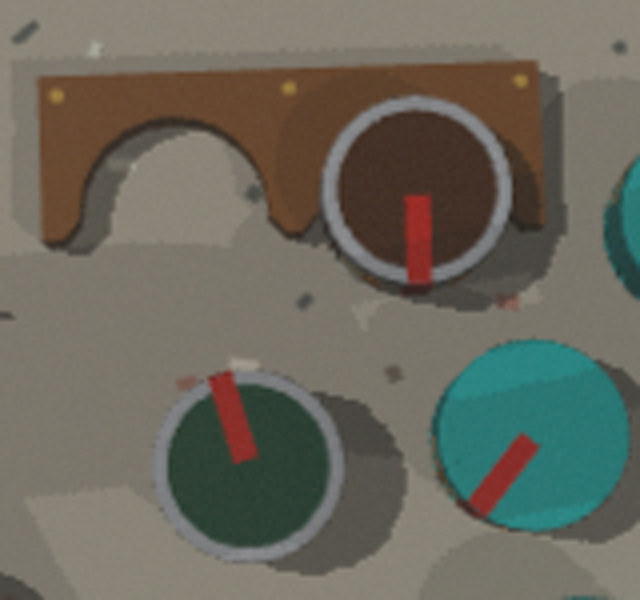

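```bash
cat > m.py <<'E'
from h import *
P=lambda x,y,z:pix2w('top0.png',240+x/4-.375,155+y/4-.375,z)
a=P(39,77,30);b=P(538,61,30);print(a,b,np.linalg.norm(b-a))
ey=(a-b)/np.linalg.norm(a-b); ex=np.array([ey[1],-ey[0],0])
m=(a+b)/2; o=m+ey*70-ex*82; o[2]=0   # mid is y=-70
print('rack yaw',np.arctan2(ex[1],ex[0]),'origin',o,'left apex check',(P(172,118,30)-o)@ex,(P(172,118,30)-o)@ey)
br=P(417,190,70);print('brown',br,(br-o)@ex,(br-o)@ey)
for z in(70,77,84):
  g=P(249,466,z);t=P(221,376,z)-g;print('green',g,'strip yaw',np.arctan2(t[1],t[0]),np.linalg.norm(t))
t=P(420,285,70)-br;print('brown strip',np.arctan2(t[1],t[0]))
E
python3 m.py
python3 - <<'E'
from h import *
from scipy.spatial.transform import Rotation as R
print(R.from_rotvec(status.observe()['tcp_rot']).as_matrix().round(3))
E
```

```text
[684.18784038 183.35402554  30.        ] [ 692.83112234 -111.54834406   30.        ] 295.02900521915575
rack yaw 0.029300572713827144 origin [604.49393168 103.47049137   0.        ] left apex check 54.96351424098694 -0.0034359409873998548
brown [609.57778844 -35.73420342  70.        ] 1.0034809220238854 -139.29388241907535
green [452.90279076  60.91113192  70.        ] strip yaw 0.29617382346562887 53.266047015063094
green [452.66414424  60.92131459  77.        ] strip yaw 0.29617382346562926 52.96494721797584
green [452.42549772  60.93149725  84.        ] strip yaw 0.29617382346562887 52.66384742088869
brown strip -3.122148308478351
[[ 0.897  0.443 -0.001]
 [ 0.443 -0.897  0.002]
 [ 0.    -0.002 -1.   ]]
```

```bash
cat >> h.py <<'E'
from scipy.spatial.transform import Rotation as R
def ori(psi): return (R.from_euler('z',psi)*R.from_euler('x',np.pi)).as_rotvec()
O=np.array([604.5,103.5,0]);YR=0.0293;EX=np.array([np.cos(YR),np.sin(YR),0]);EY=np.array([-np.sin(YR),np.cos(YR),0])
SEAT=O+2*EX; G=np.array([452.7,60.9,77.])
def fz(n=5):
    v=[]
    for _ in range(n): robot.dwell(.02); v.append(status.observe()['ft_force'])
    return np.mean(v,0)
E
python3 - <<'E'
from h import *
for p in([452.7,60.9,80],[606.5,103.5,80]):
    print([(round(x,1),None if (q:=kinematics.solve_ik(p,ori(x))) is None else q.round(2).tolist()[::5]) for x in np.arange(-3,3.2,.5)])
psi0=-1.4
robot.goto([452.7,60.9,150],ori(psi0)); s=status.observe();print(s['t'],s['tool_pos'],s['qpos'])
robot.servo_line([452.7,60.9,92],vel=80); robot.dwell(.2);b=fz();s=status.observe();print(s['t'],s['tool_pos'],b,R.from_rotvec(s['tcp_rot']).as_matrix()[:,2])
for k in range(3):
    robot.servo_line([452.7,60.9,92-.5*(k+1)],vel=20);f=fz();s=status.observe();print(s['t'],s['tool_pos'],f-b)
snap('wrist','w0.png')
E
```

```text
[(np.float64(-3.0), [0.11, -1.6]), (np.float64(-2.5), [0.11, -2.1]), (np.float64(-2.0), None), (np.float64(-1.5), None), (np.float64(-1.0), None), (np.float64(-0.5), [0.11, 2.18]), (np.float64(0.0), [0.11, 1.68]), (np.float64(0.5), [0.11, 1.18]), (np.float64(1.0), [0.11, 0.68]), (np.float64(1.5), [0.11, 0.18]), (np.float64(2.0), [0.11, -0.32]), (np.float64(2.5), [0.11, -0.82]), (np.float64(3.0), [0.11, -1.32])]
[(np.float64(-3.0), [0.15, -1.56]), (np.float64(-2.5), [0.15, -2.06]), (np.float64(-2.0), None), (np.float64(-1.5), None), (np.float64(-1.0), None), (np.float64(-0.5), [0.15, 2.22]), (np.float64(0.0), [0.15, 1.72]), (np.float64(0.5), [0.15, 1.22]), (np.float64(1.0), [0.15, 0.72]), (np.float64(1.5), [0.15, 0.22]), (np.float64(2.0), [0.15, -0.28]), (np.float64(2.5), [0.15, -0.78]), (np.float64(3.0), [0.15, -1.28])]Traceback (most recent call last):
  File "<stdin>", line 5, in <module>
plant.Unreachable: the arm cannot take that pose within its joint ranges
```

Run:
```python
from h import *
psi0=0.1
robot.goto([452.7,60.9,150],ori(psi0)); s=status.observe();print(s['t'],s['tool_pos'],s['qpos'])
robot.servo_line([452.7,60.9,92],vel=80); robot.dwell(.2);b=fz();s=status.observe();print(s['t'],s['tool_pos'],b,R.from_rotvec(s['tcp_rot']).as_matrix()[:,2])
for k in range(3):
    robot.servo_line([452.7,60.9,92-.5*(k+1)],vel=20);f=fz();s=status.observe();print(s['t'],s['tool_pos'],f-b)
snap('wrist','w0.png');snap('top','top1.png')
```

```text
2.2917 [452.99907306  60.40726439 150.08405687] [ 1.07516525e-01  1.90122888e-01  1.91974936e+00 -1.82812732e-04
  1.03141882e+00  1.57920779e+00]
3.45 [452.92493386  60.95275021  92.34914017] [-0.09135509  0.02114423  0.02983152] [ 8.11292066e-04  1.17213497e-04 -9.99999664e-01]
3.7833 [452.68060333  60.9083994   91.49413701] [-0.01854498 -0.25493842 -0.18377463]
4.1167 [452.67609307  60.91239896  90.95719743] [ 0.35082269 -0.0192622   0.07917927]
4.45 [452.68673926  60.90980792  90.50919305] [ 0.11571996 -0.28793055 -0.0096427 ]
```

View pics/w0.png

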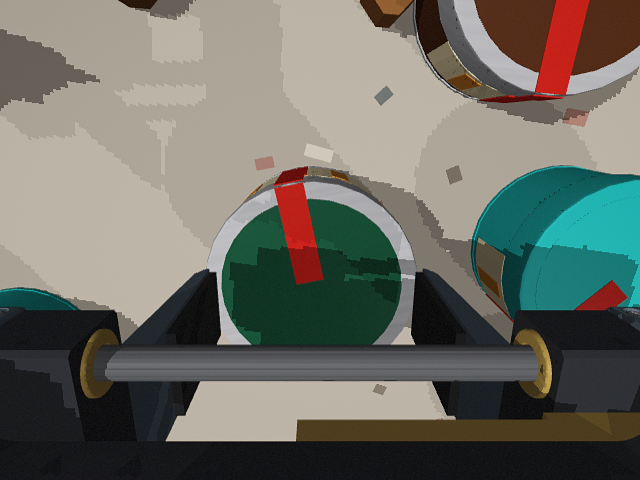

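The wrist view shows the tin (centre about (312,275)) centred between the fingertips, which lie over the rim. Next I'll feel for the top.

Run:
```python
from h import *
b=fz(8); z=90.5; step=.5; log=[]
while z>68:
    z-=step; robot.servo_line([452.7,60.9,z],vel=25); f=fz(3)-b; s=status.observe()
    if f[2]>1: step=.15; log.append((round(z,2),round(s['tool_pos'][2],2),f.round(2).tolist(),s['moment'].round(3).tolist()))
    if f[2]>6.5: break
print(s['t'],b);print(*log,sep='\n')
```

```text
15.4833 [ 0.11060965  0.26180182 -0.03127959]
(73.5, np.float64(73.66), [-0.41, -0.13, 2.66], [0.057, 0.111, 0.062])
(73.35, np.float64(73.64), [-0.96, -0.3, 5.44], [0.032, 0.187, 0.028])
(73.2, np.float64(73.65), [-1.0, -0.59, 6.74], [0.048, 0.248, -0.002])
```

```bash
cat >> h.py <<'E'
def reg(z,f,tgt=7.): return z-np.clip((tgt-f)/15*.7,-.4,.2)
E
python3 - <<'E'
from h import *
z=73.2;psi=.1;b=np.array([.11,.26,-.03]);
for i in range(5):
    psi+=.1 if i==0 else .2
    robot.servo_line([452.7,60.9,z],vel=60,ori=ori(psi)); f=fz(2)-b; s=status.observe()
    print(round(s['t'],2),round(psi,2),round(z,2),f.round(2),s['tool_pos'].round(2),s['moment'].round(3))
    z=reg(z,f[2])
    if np.linalg.norm(f)>13: robot.servo_line([452.7,60.9,76]);print('abort');break
snap('wrist','w1.png');snap('top','top1.png'); print(z,psi)
E
```

```text
15.77 0.2 73.2 [-0.34 -0.25  5.64] [453.32  60.98  73.65] [0.007 0.082 0.086]
16.15 0.4 73.14 [ 0.07 -0.65  5.6 ] [453.48  61.01  73.67] [0.026 0.069 0.045]
16.53 0.6 73.07 [0.53 0.1  6.33] [453.5   61.02  73.66] [0.073 0.083 0.076]
16.92 0.8 73.04 [-0.12 -0.82  6.3 ] [453.52  61.01  73.66] [0.082 0.17  0.084]
17.3 1.0 73.01 [-0.45 -0.36  7.02] [453.48  61.02  73.64] [0.103 0.153 0.115]
73.00832110884055 1.0
```

View pics/w1.png

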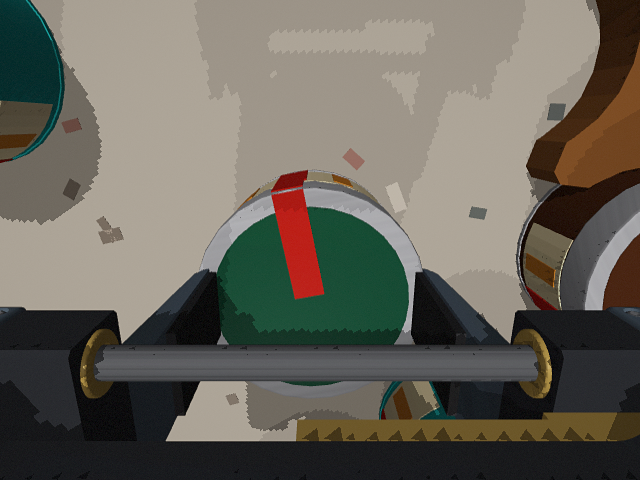

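The tin turns rigidly with the tool: the strip sits at the same wrist-image position as before. I'll finish the turn and then slide it to just outside the bay.

```bash
cat > run.py <<'E'
from h import *
b=np.array([.11,.26,-.03])
def go(p,psi,z,vel=60,show=True):
    robot.servo_line([p[0],p[1],z],vel=vel,ori=ori(psi)); f=fz(2)-b; s=status.observe()
    if show: print(round(s['t'],2),round(psi,2),round(z,2),f.round(2),s['tool_pos'].round(2),'x,y rack',((s['tool_pos']-O)@EX).round(1),((s['tool_pos']-O)@EY).round(1))
    if np.linalg.norm(f)>13: robot.servo_line([p[0],p[1],76.5]);raise SystemExit('abort')
    return f
E
python3 - <<'E'
from run import *
z=73.0;P=G.copy()
for psi in np.linspace(1,2.975,9)[1:]:
    f=go(P,psi,z); z=reg(z,f[2])
psi=2.975
A=O-95*EX
for t in np.linspace(0,1,5)[1:]:
    f=go(G+(A-G)*t,psi,z,40); z=reg(z,f[2])
for x in(-80,-65):
    f=go(O+x*EX,psi,z,40); z=reg(z,f[2])
snap('top','top2.png');snap('wrist','w2.png');print(z)
i=cv2.imread('pics/top2.png')[155:305,240:400]; i=cv2.resize(i,None,fx=3.2,fy=3.2,interpolation=cv2.INTER_CUBIC)
j=cv2.resize(cv2.imread('pics/w2.png'),None,fx=.4,fy=.4); o=np.zeros((480,512+256,3),np.uint8);o[:,:512]=i;o[:192,512:]=j;cv2.imwrite('pics/c2.png',o)
E
```

```text
17.83 1.25 73.0 [-0.18 -0.04  7.18] [453.47  60.98  73.67] x,y rack -152.2 -38.1
18.27 1.49 73.01 [-0.37 -1.15  6.98] [453.44  60.98  73.66] x,y rack -152.2 -38.1
18.7 1.74 73.01 [-0.53 -0.07  7.17] [453.43  60.94  73.65] x,y rack -152.2 -38.1
19.13 1.99 73.02 [0.19 0.16 6.81] [453.47  60.9   73.65] x,y rack -152.2 -38.2
19.57 2.23 73.01 [-0.18 -0.35  6.23] [453.53  60.93  73.67] x,y rack -152.2 -38.1
20.0 2.48 72.97 [-0.07 -0.04  7.19] [453.56  60.91  73.65] x,y rack -152.1 -38.2
20.43 2.73 72.98 [ 0.14 -0.5   7.1 ] [453.62  60.92  73.66] x,y rack -152.1 -38.1
20.87 2.98 72.98 [ 0.02 -0.52  6.64] [453.67  60.95  73.66] x,y rack -152.0 -38.1
21.48 2.98 72.97 [ 0.45 -0.01  6.36] [467.98  71.05  73.67] x,y rack -137.4 -28.4
22.1 2.98 72.94 [-0.22 -0.38  6.12] [482.17  81.02  73.66] x,y rack -122.9 -18.9
22.72 2.98 72.9 [-0.03  0.25  6.41] [496.41  91.    73.68] x,y rack -108.4 -9.3
23.33 2.98 72.87 [-0.43 -0.24  6.15] [510.61 100.98  73.67] x,y rack -93.9 0.2
23.89 2.98 72.83 [0.35 0.36 6.3 ] [525.75 101.3   73.7 ] x,y rack -78.8 0.1
24.45 2.98 72.8 [-0.35  0.02  5.77] [540.76 101.74  73.69] x,y rack -63.8 0.1
72.73976058730935
```

View pics/c2.png

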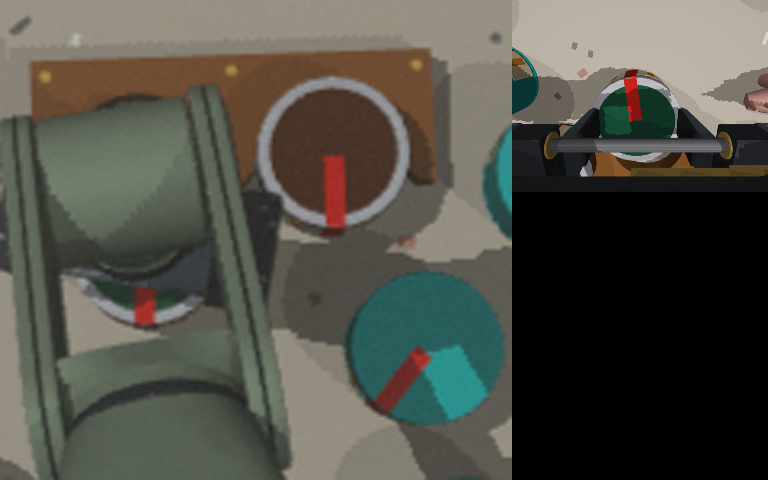

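The top view shows the tin in front of the bay with its strip facing out, and it is moving with the fingers. I'll push it home, watching the forces.

Run:
```python
from run import *
z=72.74;psi=2.975
for x in list(range(-57,-8,8))+list(np.arange(-7,7,1.5)):
    f=go(O+x*EX,psi,z,30); z=reg(z,f[2])
    if f@EX<-3.0 or abs(f@EY)>3.5: print('stop',x,f@EX,f@EY);break
snap('wrist','w3.png');print(z)
```

```text
25.0 2.98 72.74 [-0.64 -0.84  7.08] [548.53 101.97  73.68] x,y rack -56.0 0.1
25.45 2.98 72.74 [ 0.13 -0.08  6.92] [556.49 102.17  73.68] x,y rack -48.0 0.1
25.9 2.98 72.74 [ 0.55 -0.4   7.11] [564.51 102.41  73.66] x,y rack -40.0 0.1
26.35 2.98 72.75 [ 0.04 -0.45  6.91] [572.51 102.64  73.68] x,y rack -32.0 0.1
26.8 2.98 72.74 [-0.07 -0.81  6.97] [580.5  102.89  73.69] x,y rack -24.0 0.1
27.25 2.98 72.74 [-1.    0.55  7.65] [588.15 103.5   73.69] x,y rack -16.3 0.5
27.7 2.98 72.77 [-0.72  1.43  7.44] [596.18 103.87  73.7 ] x,y rack -8.3 0.6
27.98 2.98 72.79 [-1.75  1.36  7.23] [597.77 103.93  73.69] x,y rack -6.7 0.6
28.27 2.98 72.8 [-1.96  2.31  7.13] [599.12 104.02  73.68] x,y rack -5.4 0.7
28.55 2.98 72.81 [-2.33  1.55  7.18] [600.64 104.14  73.71] x,y rack -3.8 0.8
28.83 2.98 72.82 [-2.19  1.92  7.39] [602.13 104.14  73.69] x,y rack -2.3 0.7
29.12 2.98 72.83 [-1.69  1.97  6.86] [603.64 104.23  73.68] x,y rack -0.8 0.8
29.4 2.98 72.83 [-2.06  1.89  6.94] [605.04 104.2   73.67] x,y rack 0.6 0.7
29.68 2.98 72.82 [-2.13  1.35  7.66] [606.53 104.21  73.67] x,y rack 2.1 0.6
29.97 2.98 72.86 [-1.8   2.03  7.58] [608.04 104.22  73.7 ] x,y rack 3.6 0.6
30.25 2.98 72.88 [-2.72  1.01  7.33] [609.43 104.18  73.67] x,y rack 5.0 0.5
30.53 2.98 72.9 [-2.43  0.47  7.11] [610.82 104.07  73.7 ] x,y rack 6.3 0.4
72.9025360885573
```

Contact with a side wall shows in the forces, and it isn't clear whether the tin reached the back. I'll release and look.

Run:
```python
from run import *
p=status.observe()['tool_pos']
robot.servo_line([*(O+6.5*EX)[:2],150],vel=120); snap('wrist','w4.png')
q=status.observe()['qpos'].copy(); q[0]-=0.75; robot.set_joints(q); robot.dwell(.1); snap('top','top3.png');snap('scene','sc3.png');print(status.observe()['t'])
i=cv2.imread('pics/top3.png')[155:305,240:400]; cv2.imwrite('pics/c3.png',cv2.resize(i,None,fx=4,fy=4,interpolation=cv2.INTER_CUBIC))
```

```text
33.2833
```

View pics/c3.png

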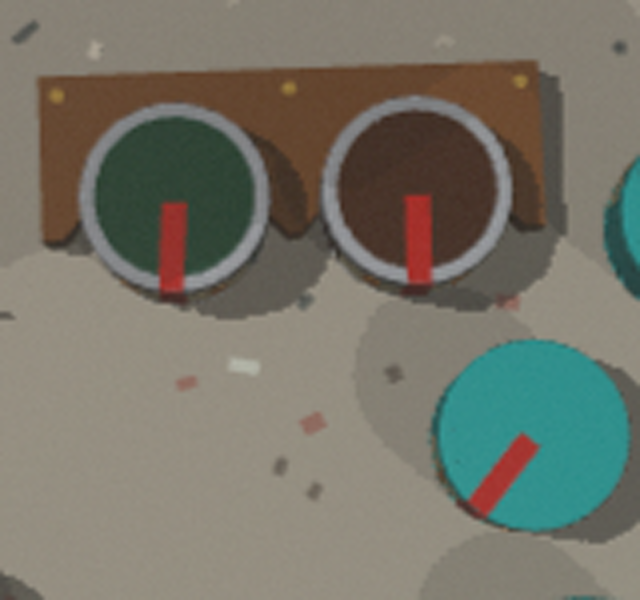

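Run:
```python
from h import *
I=cv2.imread('pics/top3.png')
hsv=cv2.cvtColor(I,cv2.COLOR_BGR2HSV)
P=lambda x,y,z:pix2w('top3.png',240+x/4-.375,155+y/4-.375,z)
for n,c,z in(('green',(174,198),73.65),('brown',(417,190),70.)):
    g=P(*c,z);u0,v0=240+c[0]/4,155+c[1]/4
    m=((hsv[...,0]<8)|(hsv[...,0]>172))&(hsv[...,1]>170)&(hsv[...,2]>110)
    v,u=np.nonzero(m); k=np.hypot(u-u0,v-v0)<23; w=np.array([pix2w('top3.png',a,b,z) for a,b in zip(u[k],v[k])])[:,:2]
    vx=cv2.fitLine(w.astype(np.float32),cv2.DIST_L2,0,.01,.01).ravel(); d=vx[:2]*np.sign((w.mean(0)-g[:2])@vx[:2])
    print(n,k.sum(),'rack xy',(g-O)@EX,(g-O)@EY,'strip vs out',np.angle(-(d[0]+1j*d[1])*np.exp(-1j*YR)),'strip line offset from centre',np.cross(d,w.mean(0)-g[:2]))
```

```text
green 100 rack xy 0.45345234187196054 -0.8960973755344556 strip vs out -0.09250597396798817 strip line offset from centre 0.5563853902317657
brown 120 rack xy 0.9966305073086605 -139.3232000282326 strip vs out -0.025799264173555447 strip line offset from centre 0.5987529717637142<stdin>:10: DeprecationWarning: Arrays of 2-dimensional vectors are deprecated. Use arrays of 3-dimensional vectors instead. (deprecated in NumPy 2.0)
```

View pics/w4.png

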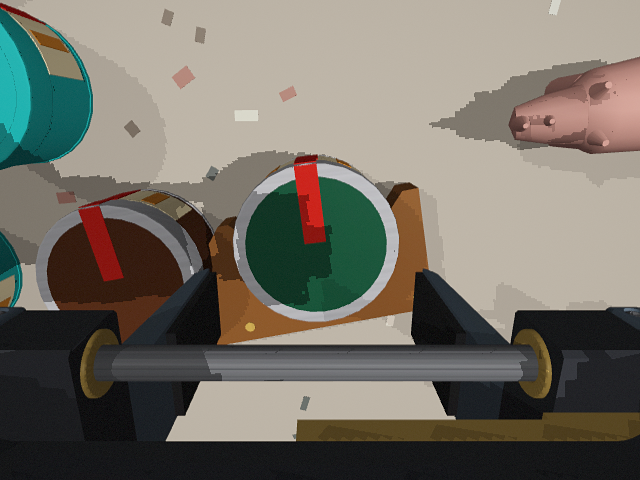

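The wrist view has the green strip running (314,243)→(306,163) and the brown one (112,280)→(91,207). The tin looks seated.

Run:
```python
from h import *
P=lambda u,v,z:pix2w('w4.png',u,v,z)
for n,a,b,z in(('green',(314,243),(306,163),73.65),('brown',(112,280),(91,207),70.)):
    A=P(*a,z);B=P(*b,z);t=B-A;print(n,A,np.linalg.norm(t),np.angle(-(t[0]+1j*t[1])*np.exp(-1j*YR)))
c=P(316,242,73.65);print('green centre rack',(c-O)@EX,(c-O)@EY)
```

```text
green [602.03414047 103.71798204  73.65      ] 51.21007831107548 -0.10177285787678797
brown [606.24395135 -35.40680343  70.        ] 50.522752195213236 -0.07540992541434309
green centre rack -2.868946649250021 1.6901579799671826
```

Relative to the brown tin the label is 0.03 to 0.07 rad off, and about 0.1 rad off in absolute terms. The margin is thin, so I'll make one small correction of +0.08 rad and nudge the tin home.

Run:
```python
from run import *
import run
q=status.observe()['qpos'].copy(); q[0]+=0.75; robot.set_joints(q)
psi=2.975; P=O+1*EX
robot.servo_line([P[0],P[1],78],vel=100,ori=ori(psi)); robot.dwell(.2); run.b=fz(5)
z=74.3; robot.servo_line([P[0],P[1],z],vel=20)
while z>72:
    f=go(P,psi,z,20,False)
    if f[2]>6: break
    z-=.3 if f[2]<1 else .15
print('contact',z,f,status.observe()['t'])
for psi in(3.015,3.055): f=go(P,psi,z,30); z=reg(z,f[2])
for x in(2,3,4): f=go(O+x*EX,psi,z,20); z=reg(z,f[2])
robot.servo_line([*(O+4*EX)[:2],150],vel=120); snap('wrist','w5.png')
q=status.observe()['qpos'].copy(); q[0]-=0.75; robot.set_joints(q); robot.dwell(.1); snap('top','top4.png');s=status.observe();print(s['t'])
i=cv2.imread('pics/top4.png')[155:305,240:400]; cv2.imwrite('pics/c4.png',cv2.resize(i,None,fx=4,fy=4,interpolation=cv2.INTER_CUBIC))
hsv=cv2.cvtColor(cv2.imread('pics/top4.png'),cv2.COLOR_BGR2HSV)
for n,c,z in(('green',(174,198),73.65),('brown',(417,190),70.)):
    u0,v0=240+c[0]/4,155+c[1]/4
    m=((hsv[...,0]<8)|(hsv[...,0]>172))&(hsv[...,1]>170)&(hsv[...,2]>110)
    v,u=np.nonzero(m); k=np.hypot(u-u0,v-v0)<23; w=np.array([pix2w('top4.png',a,b,z) for a,b in zip(u[k],v[k])])[:,:2]
    vx=cv2.fitLine(w.astype(np.float32),cv2.DIST_L2,0,.01,.01).ravel(); d=vx[:2]*(1 if vx[0]<0 else -1)
    print(n,np.angle(-(d[0]+1j*d[1])*np.exp(-1j*YR)))
```

```text
contact 73.1 [-1.47186038 -0.05522632  6.12167555] 38.125
38.41 3.02 73.1 [-0.89  0.2   5.49] [606.01 103.67  73.69] x,y rack 1.5 0.1
38.69 3.06 73.03 [-0.88  0.34  4.81] [606.2  103.73  73.69] x,y rack 1.7 0.2
38.98 3.06 72.93 [-1.47  0.01  7.01] [606.53 103.74  73.68] x,y rack 2.0 0.2
39.26 3.06 72.93 [-2.42 -0.72  7.82] [607.34 103.77  73.65] x,y rack 2.8 0.2
39.54 3.06 72.97 [-2.34 -0.17  7.57] [608.32 103.75  73.69] x,y rack 3.8 0.1
42.1917
green 0.03257314362163618
brown -0.05191755097440225
```

View pics/c4.png

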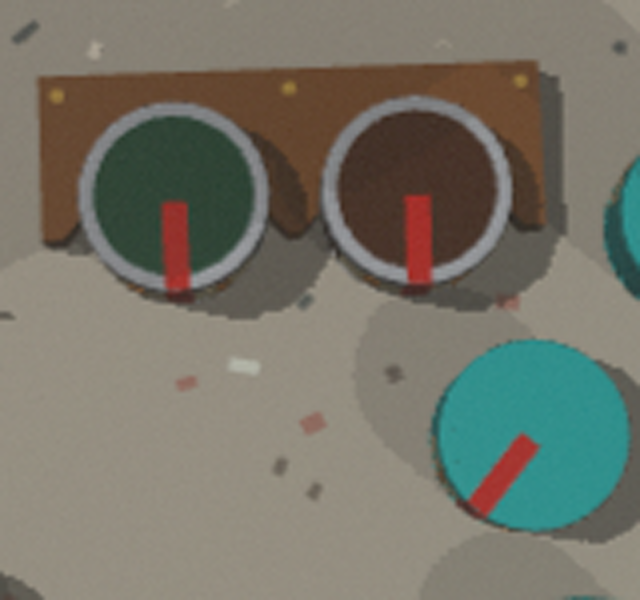

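```bash
python3 -c "
from h import *
s=status.observe();print(s['t'],abs(s['qd']).max(),s['tool_pos']);workorder.close_job()"
```

```text
42.1917 0.0033535285303115427 [ 515.85409116 -337.55586388  148.74391465]
the job is handed in; nothing more can be done
```

I turned the green tin until its label faced out, slid it into the empty bay, and handed the job in at 42.2 s. `close_job()` gives no verdict, so this rests on my own checks.

**How it was done:** I set the two open fingertips on the lid rim, finding the top by feel at about 73.6 mm. Pressing with about 5–8 N, I turned the tin about 165° where it stood and slid it in. One small correction of +0.08 rad followed, with a nudge towards the back. The largest force I read was about 8 N, well below the 18 N dent limit, but I only read it between moves.

**Last checks:**
- **Seat:** the top view after the first push put the tin's axis about 1.5–3 mm from the seat. By eye it looked the same after the correction, but I did not measure it again. The wrist camera at that first stage put it about 5 mm from the seat, which disagrees and is closer to the 6 mm limit.
- **Label:** the final top view puts the strip within about 0.03 rad of straight out. Measured against the brown tin's strip, the line fit gives about 0.08 rad, because the same fit shows the brown strip at −0.03 to −0.05 rad. Both readings are inside 0.15 rad.
- **Surroundings:** the brown tin looks unmoved in the last view. I saw no contact with the carvings, but I did not measure them again. The arm was clear and at rest.

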